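# Stopper the last vial and hold the rack for a colleague

### The arm

A 7-joint arm with a two-finger parallel gripper is mounted at the origin on the work surface. World frame = base frame: x ahead of the robot, y to its left, z up, the work surface at z = 0. Lengths are in m, angles in rad, forces in N, time in s.
With the tool pointing down it reaches from about 0.35 to 0.9 m from the base axis. Payload 8.1 kg.
Tool frame: the origin (TCP) lies midway between the tips of the shut fingers; the grasp point (between the pads) lies 19 mm behind it; z points along the fingers, y is the line along which they close (so a half turn about z gives the same grasp; the last joint's range is limited). The gripper opens to 92 mm and grips with 3 to 60 N. Pads are 19 mm wide; open, the fingers measure 130 mm over their backs; the gripper's body (75 mm by 190 mm) begins 47 mm behind the grasp point.
Start: joints at [-1.204, 0.434, 0.025, 1.573, -0.012, 1.134, -0.075], TCP at [0.283, 0.557, 0.227] pointing down, gripper open.
Joint ranges: [-2.62, 2.62], [-0.44, 2.09], [-1.27, 1.32], [0.08, 2.57], [-1.32, 4.46], [0.12, 2], [-2.74, 2.74]. Speed limits (rad/s): [2.22, 2.22, 3.01, 3.01, 3.14, 3.14, 3.14].

### API

Orientations are given as a rotation vector (axis times angle).
In Python, from cell import arm gives the robot as it stands.
- The arm moves only by the tool carry_out, never from a script. Its arguments are lists of equal length, an entry for each row: "claw": the finger opening in cm, from 0 to 9.18; "delta_pos": the shift along the tool's x, y, z in cm, a list of three; "angular": the turn, a rotation vector about the tool's x, y, z in rad, a list of three. In form: {"claw": [claw, ...], "delta_pos": [[dx, dy, dz], ...], "angular": [[ax, ay, az], ...]}. A call has 1 to 20 rows; each row shifts and turns the commanded pose from where the row before left it, along the tool's axes as they then stand; what a row does not reach is not made up. A row lasts 1/10 s, in which the tool goes at most 50 mm and 8.59 degrees, less where a joint would pass 70% of its speed; a pose out of reach is approached as far as the arm can. A call with a gripper value outside its range is refused whole. The fingers move at their own pace and stop on an object; "force" is the grip in N (left out, the last holds). Time passes only in rows, so rows that do not move let the fingers close. It gives the time, the measured TCP pose, the force, the opening and the grip force at its end, in the units of the state.
- arm.observe(): the state, without advancing time (a new reading comes with each control period).
- arm.get_image(name): name is "side" or "top" or "wrist"; returns a dict with "frame" (420x560x3 uint8, red, green, blue), "mtx" (3x3 intrinsics, pixels), "T" (4x4, takes a point from camera to world coordinates). Camera axes: x right, y down, z forward; pixel columns grow to the right and rows downward; lengths in m; the calibration is good to about 2 mm. A picture is of the moment at which its call begins. There is no depth.
- arm.sign_off(): hands the job in; it is judged then, once.
Trained networks look in a picture, given as the dict that the camera call returned (one of the last four; its "shot" number tells which), for a name from the list of things; names that differ only in an ending like _2 or _b are one class to them, and where a whole thing is asked for, a point or a joint stands for the part that bears it (a point fixed in the world has none). Each returns a list of dicts, best first, with "conf" (0 to 1); they miss things now and then, are a little off and sometimes report something else, mostly with a low value. They report only what shows in the picture. A call takes as long as a camera call. They do not tell look-alikes from the thing itself.
- arm.look_for(label, picture): "centre" ([column, row] as shares, 0 to 1, of the picture: columns of its width, rows of its height, amid what is visible of it).
- arm.trace(label, picture): "region" (420x560 bool, what is visible of it) and "centre" ([column, row] as shares, 0 to 1, of the picture: columns of its width, rows of its height, amid what is visible of it).
- arm.place_of(label, picture): "centre" ([column, row] as shares, 0 to 1, of the picture: columns of its width, rows of its height: a listed point, or the origin of a listed thing).
The state is a dict: "clock": time; "joints": joint angles; "dq": joint speeds; "joint_efforts": joint torques, N m; "position": TCP position; "ee_rot": TCP orientation; "force": force on the tool from outside, world axes, zero at the start; "ft_torque": the same for the moment, N m; "width": opening from 0.0 (shut) to 1.0 (fully open); "gripper_force": force on a finger pad.
Only numpy, scipy, OpenCV 4.12 (cv2) and the standard library are available. Lean on these libraries where they do the work, as an engineer would, in place of code of your own. Each camera call takes 0.05 s, during which the arm holds its last target. There are 200 camera calls.

### The job

Set the loose grey stopper from the glass dish upright into the one open vial of the white rack and let go of it. Then push the rack home on the metal stage - back flush against the fence, end against the stop block - and keep it held there with one firm push (some 15 N) that bears down onto the stage and against the fence at the same time, so that a colleague can press the stopper home. Finish while still pushing like that; do not let go, and leave the bottle and the box of pipette tips where they are.

Things in the scene. Friction and masses are not known exactly. Their poses are not given: they have to be found in the camera images.
- stopper: loose grey rubber stopper, 30 mm tall, 14 g: tapered plug 18 mm long (15 mm across at its lower end, 18.6 mm at the top) under a round head 28 mm across and 12 mm high. It stands plug down in the dish. Origin: centre of the plug's lower end; z runs up its axis.
- dish: loose low glass dish, 90 mm across, rim 13 mm high, inner floor 3 mm above the bench. Origin: centre of its underside.
- rack: loose white plastic block, 64 mm deep (x), 156 mm long (y), 50 mm high, with four amber vials (27 mm across) fixed in it in a row at x = +9 mm, y = -57, -19, 19, 57 mm; 0.44 to 0.69 kg in all. Three vials have stoppers (tops 92 mm above the underside), the one at y = -19 is open. Faces upright but for the panel. Origin: centre of the underside; +x towards the fence, +y towards the stop.
- panel (a point): middle of the rack's label panel, a flat strip sloping at 45 degrees along the whole front upper edge: from 32 mm above the underside at the front face (x = -32 mm) to the top, 50 mm up (x = -14 mm). Below it the front face is upright. Axes as the rack.
- mouth (a point): centre of the rim of the open vial, 80 mm above the rack's underside; axes as the rack. Inner width 21 mm, so the plug has 1 to 3 mm of play all round; with the stopper in, its head rests on the rim and its origin lies 18 mm below this point.
- rack_back (a point): middle of the rack's back (+x) face, 10 mm above its underside; axes as the rack.
- rack_end (a point): point on the rack's +y end face, 10 mm above its underside; axes as the rack.
- stage: fixed dark-grey anodised aluminium plate on the bench, 200 mm (x) by 340 mm (y), top face 13 mm above the bench; the rack slides easily on it (friction about 0.2 to 0.3) and starts away from the fence and the stop and somewhat askew. Origin: centre of its underside; +x towards the fence.
- fence: fixed dark-grey bar along the far edge of the stage, 14 mm thick (x), 340 mm long (y), 30 mm high above the plate; the face for the rack lies 7 mm on the -x side of its origin. Origin: centre of its underside, on the plate's top; axes as the stage.
- stop: fixed steel stop block on the plate, clamped over the fence towards its +y end: 45 mm (x) by 30 mm (y) by 37 mm high, with a black knob on top reaching 52 mm above the plate; the face for the rack's end lies 15 mm on the -y side of its origin. Origin: centre of the block's underside, on the plate's top; axes as the stage.
- bottle: loose white reagent bottle, 68 mm across, 150 mm high; to be left alone. Out of reach beyond it, further out on the same side, stands a vortex mixer 160 mm high. Origin: centre of its underside.
- tipbox: loose box of pipette tips, blue, 85 by 122 by 60 mm; to be left alone. Origin: centre of its underside.
Not all that is in view belongs to the job. Of the things shaped like the stopper, the grey one is meant.

How it is judged:
On the way:
1. the stopper stands in the open vial, let go (horizontal distance between stopper and mouth below 0.004 m and z of stopper in the frame of mouth below -0.0145 m and angle between the z axis of stopper and the z axis of rack, either way round below 0.12 rad and contact force between the fingers and stopper below 0.1 N), for 0.2 s.
At the end, for the whole second after the job is handed in: Stopper seated in the open vial (4 mm, head within 3.5 mm of the rim) and let go. Rack flat and still, within 3 mm of the fence, square to it (0.03 rad), end within 4 mm of the stop, pushed by the fingers (over 5 N) so that it bears on the stage with over 11 N and on the fence with over 2.5 N (all of step 1 and x of rack_back in the frame of fence above -0.01 m and angle between the x axis of rack and the x axis of fence, either way round below 0.03 rad and y of rack_end in the frame of stop between -0.019 and -0.01 m and angle between rack's own z axis and vertical below 0.03 rad and linear speed of rack below 0.01 m/s and contact force between rack and stage above 11 N and contact force between rack and fence above 2.5 N and contact force between the fingers and rack above 5 N); the arm keeps its last pose, push and grip.
It fails at once if the rack is tipped up (angle between rack's own z axis and vertical above 0.3 rad).
It fails at once if the bottle is moved (distance of bottle from where it was at the start of the episode above 0.03 m).
It fails at once if the box of pipette tips is moved (distance of tipbox from where it was at the start of the episode above 0.03 m).
It also fails if it takes over 72 s, if anything falls off the work surface, if the arm or the gripper's body presses on something with over 40 N, if the wrist force passes 120 N, or if a joint passes its speed limit or range.

## Working session

There is one attempt and no reset: what is moved stays moved. The work goes in short steps, Python scripts to look and compute and a tool call to move; the robot and the scene stay as the last step left them, time stands still between calls to the robot, and variables do not carry over. Pictures are saved under pics/ and viewed, at most 10 in all, crops included, and the job is handed in when it is done.

Besides the shell and the picture viewer there is one more tool, called after "Call:" as a command line: name --argument value ..., lists and objects as JSON in quotes. carry_out: Moves the arm, as the interface text tells. Its arguments: {"type":"object","properties":{"claw":{"type":"array","items":{"type":"number"}},"delta_pos":{"type":"array","items":{"type":"array","items":{"type":"number"}}},"angular":{"type":"array","items":{"type":"array","items":{"type":"number"}}},"force":{"type":"number"}},"required":["claw","delta_pos","angular"]}

```bash
mkdir -p pics
cat > h.py <<'E'
import numpy as np, cv2
from cell import arm
def ray(p,c):
    u=np.array([c[0]*560,c[1]*420,1.]); T=np.array(p["T"]); d=T[:3,:3]@np.linalg.solve(np.array(p["mtx"]),u)
    return T[:3,3],d/np.linalg.norm(d)
def tri(rs):
    A=sum(np.eye(3)-np.outer(d,d) for o,d in rs); b=sum((np.eye(3)-np.outer(d,d))@o for o,d in rs)
    x=np.linalg.solve(A,b); return x,max(np.linalg.norm((np.eye(3)-np.outer(d,d))@(x-o)) for o,d in rs)
def plane(r,z): o,d=r; return o+d*(z-o[2])/d[2]
def proj(p,X):
    T=np.linalg.inv(np.array(p["T"])); q=np.array(p["mtx"])@(T[:3,:3]@np.array(X)+T[:3,3]); return q[:2]/q[2]
def save(p,n): cv2.imwrite("pics/"+n,p["frame"][:,:,::-1])
E
python3 - <<'E'
from h import *
s=arm.observe(); print({k:np.round(v,3).tolist() for k,v in s.items()})
P={n:arm.get_image(n) for n in("top","side","wrist")}
for n in P: save(P[n],n+"0.png"); print(n,np.round(P[n]["T"],3).tolist())
for l in["stopper","dish","rack","panel","mouth","rack_back","rack_end","stage","fence","stop","bottle","tipbox"]:
    for n in P:
        r=arm.place_of(l,P[n])[:3]
        print(l,n,[(round(q["conf"],2),np.round(np.array(q["centre"])*[560,420]).tolist()) for q in r])
E
cd pics; python3 -c "
import cv2,numpy as np
a=[cv2.imread(n+'0.png') for n in('top','side')]
cv2.imwrite('w.png',cv2.imread('wrist0.png'))"
```

```text
{'clock': 0.0, 'joints': [-1.204, 0.435, 0.025, 1.574, -0.012, 1.134, -0.075], 'dq': [-0.001, -0.0, -0.003, 0.001, -0.0, -0.0, -0.0], 'joint_efforts': [0.001, -66.785, 0.985, -31.445, -0.061, 0.043, 0.0], 'position': [0.283, 0.557, 0.226], 'ee_rot': [-0.731, -3.055, 0.002], 'force': [0.847, -0.272, 0.014], 'ft_torque': [0.007, -0.028, 0.016], 'gripper_force': 0.0, 'width': 1.0}
top [[-0.029, -0.985, 0.17, 0.326], [-1.0, 0.028, -0.006, 0.048], [0.001, -0.17, -0.985, 1.371], [0.0, 0.0, 0.0, 1.0]]
side [[0.908, -0.265, 0.325, 0.183], [-0.419, -0.548, 0.724, -0.677], [-0.014, -0.794, -0.608, 0.697], [0.0, 0.0, 0.0, 1.0]]
wrist [[0.454, 0.851, 0.266, 0.209], [0.891, -0.432, -0.137, 0.594], [-0.002, 0.299, -0.954, 0.383], [0.0, 0.0, 0.0, 1.0]]
stopper top [(0.6, [407.0, 249.0])]
stopper side [(0.74, [332.0, 364.0]), (0.69, [326.0, 316.0])]
stopper wrist []
dish top [(0.76, [409.0, 249.0])]
dish side [(0.71, [337.0, 370.0])]
dish wrist []
rack top [(0.8, [253.0, 213.0])]
rack side [(0.74, [280.0, 214.0])]
rack wrist []
panel top [(0.8, [255.0, 217.0])]
panel side [(0.6, [275.0, 203.0])]
panel wrist []
mouth top [(0.73, [257.0, 206.0])]
mouth side [(0.79, [291.0, 195.0]), (0.55, [333.0, 370.0])]
mouth wrist []
rack_back top []
rack_back side [(0.76, [297.0, 211.0])]
rack_back wrist []
rack_end top [(0.66, [222.0, 206.0])]
rack_end side [(0.68, [276.0, 192.0])]
rack_end wrist []
stage top [(0.59, [253.0, 219.0])]
stage side [(0.95, [281.0, 225.0]), (0.62, [335.0, 370.0])]
stage wrist []
fence top [(0.62, [261.0, 185.0]), (0.54, [408.0, 247.0])]
fence side [(0.73, [311.0, 213.0]), (0.69, [280.0, 225.0])]
fence wrist []
stop top []
stop side [(0.82, [292.0, 183.0])]
stop wrist []
bottle top [(0.74, [144.0, 260.0])]
bottle side [(0.93, [209.0, 174.0])]
bottle wrist [(0.77, [207.0, 342.0])]
tipbox top [(0.88, [405.0, 182.0]), (0.16, [259.0, 187.0])]
tipbox side [(0.62, [419.0, 331.0])]
tipbox wrist []
```

View pics/top0.png

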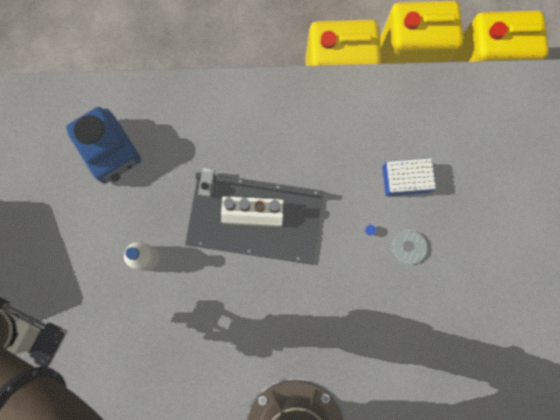

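View pics/side0.png

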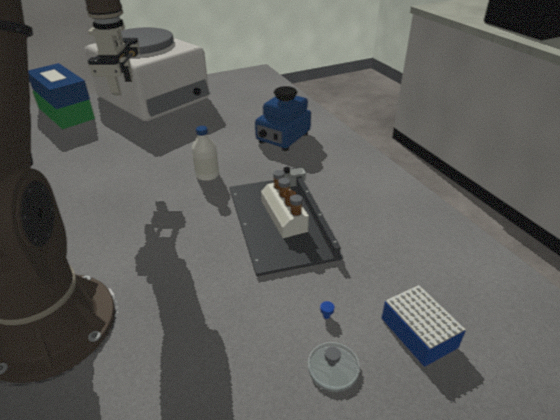

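The top view shows the grey stopper in the dish at about (408,247), the blue decoy at (370,230), the rack at (253,211) with its open vial third from the left at (260,206), and the stop at (206,182). The side view agrees: grey stopper (333,355), blue (327,309), stop (290,175).

Run:
```python
from h import *
P={n:arm.get_image(n) for n in("top","side")}
for l in["stopper","dish","rack","panel","mouth","rack_end","stage","fence","stop","bottle","tipbox"]:
    r=[]
    for n in P:
        q=arm.place_of(l,P[n])
        if q: r.append(ray(P[n],q[0]["centre"]))
    if len(r)==2:
        x,e=tri(r); print(l,np.round(x,4),round(e,4))
    else: print(l,[np.round(plane(t,0.013),3) for t in r])
```

```text
stopper [ 0.5105 -0.2378 -0.1415] 0.0062
dish [ 0.4473 -0.3157 -0.0069] 0.0039
rack [0.5477 0.091  0.0261] 0.0051
panel [0.5294 0.0969 0.0533] 0.0001
mouth [0.5627 0.0783 0.0863] 0.0002
rack_end [0.5627 0.1601 0.0416] 0.0009
stage [0.5428 0.0872 0.0048] 0.0007
fence [0.6278 0.0695 0.0134] 0.002
stop [0.6225 0.2146 0.0017] 0.0007
bottle [0.4399 0.3715 0.0122] 0.0085
tipbox [ 0.6241 -0.3208  0.0139] 0.0039
```

Call:
carry_out --claw '[7,7,7,7,7,7,7,7,7,7,7,7,7,7,7,7,7,7,7,7]' --delta_pos '[[0,0,-0.4],[0,0,-0.4],[0,0,-0.4],[0,0,-0.4],[0,0,-0.4],[0,0,-0.4],[0,0,-0.4],[0,0,-0.4],[-3.8,2,0],[-3.8,2,0],[-3.8,2,0],[-3.8,2,0],[-3.8,2,0],[-3.8,2,0],[-3.8,2,0],[-3.8,2,0],[-3.8,2,0],[-3.8,2,0],[-3.8,2,0],[-3.8,2,0]]' --angular '[[0,0,0.1375],[0,0,0.1375],[0,0,0.1375],[0,0,0.1375],[0,0,0.1375],[0,0,0.1375],[0,0,0.1375],[0,0,0.1375],[0,0,0],[0,0,0],[0,0,0],[0,0,0],[0,0,0],[0,0,0],[0,0,0],[0,0,0],[0,0,0],[0,0,0],[0,0,0],[0,0,0]]' --force 15

```text
clock: 5.15
position: [0.524, 0.1, 0.259]
ee_rot: [2.22, 2.223, 0.001]
force: [-0.1, 0.6, 1.1]
width: 0.761
gripper_force: 0.0
```

```bash
cat > see.py <<'E'
from h import *
from scipy.spatial.transform import Rotation as Ro
def rep(labels,pics):
    for l in labels:
        for p in pics: print(l,[(round(q["conf"],2),np.round(np.array(q["centre"])*[560,420],1).tolist()) for q in arm.place_of(l,p)[:3]])
def st():
    s=arm.observe(); print(round(s["clock"],2),np.round(s["position"],4),"F",np.round(s["force"],1),"w",round(s["width"],3),round(s["gripper_force"],1)); print(np.round(Ro.from_rotvec(s["ee_rot"]).as_matrix(),3).tolist(),"j",np.round(s["joints"],2).tolist())
E
python3 - <<'E'
from see import *
st(); p=arm.get_image("wrist"); save(p,"w1.png"); np.savez("w1.npz",mtx=p["mtx"],T=p["T"])
L=["panel","mouth","rack_end","rack_back","stop","fence","rack","stage"]
rep(L,[p])
H=dict(panel=.054,mouth=.093,rack_end=.023,rack_back=.023,stop=.013,fence=.013,rack=.013,stage=0)
for l in L:
    for q in arm.place_of(l,p)[:1]: print(l,np.round(plane(ray(p,q["centre"]),H[l]),4))
E
```

```text
5.15 [0.524 0.1   0.259] F [-0.1  0.6  1.1] w 0.761 0.0
[[-0.001, 1.0, 0.001], [1.0, 0.001, 0.0], [0.0, 0.001, -1.0]] j [-0.68, 0.27, 0.5, 1.78, -0.14, 1.13, -0.13]
panel []
mouth [(0.96, [310.7, 212.4]), (0.57, [314.9, 110.0]), (0.34, [302.2, 174.8])]
rack_end [(0.95, [316.6, 109.2]), (0.27, [283.7, 185.6])]
rack_back []
stop [(0.74, [369.9, 64.6])]
fence [(0.97, [361.5, 190.6])]
rack [(0.92, [304.0, 174.4])]
stage []
mouth [0.5563 0.0746 0.093 ]
rack_end [0.5665 0.1687 0.023 ]
stop [0.6228 0.2143 0.013 ]
fence [0.624  0.0754 0.013 ]
rack [0.5554 0.0949 0.013 ]
```

View pics/w1.png

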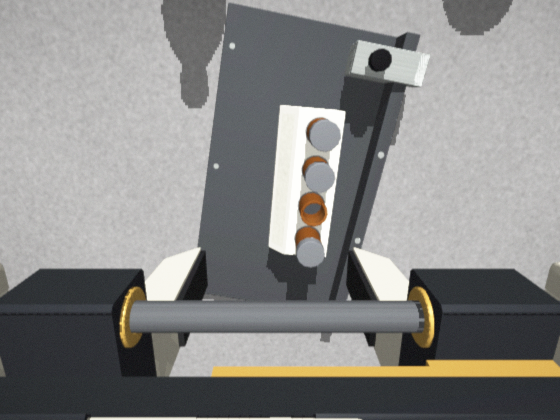

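Wrist view: open vial at (313,209), stoppers at (324,135), (320,177), (310,250), stop at (388,62), panel strip along x≈275–297, fence from (405,50) to (327,330).

Run:
```python
from h import *
z=np.load("w1.npz"); p=dict(mtx=z["mtx"],T=z["T"])
im=cv2.imread("pics/w1.png",0)
f=lambda u,v,h: plane(ray(p,(u/560,v/420)),h)[:2]
def edge(u0,v0,u1,v1,h,n=40,w=7):
    pts=[]
    for t in np.linspace(.05,.95,n):
        u=u0+(u1-u0)*t; v=int(v0+(v1-v0)*t); s=im[v,int(u)-w:int(u)+w+1].astype(float); g=np.abs(np.diff(s)); pts.append(f(int(u)-w+g.argmax()+1.0,v+.5,h))
    pts=np.array(pts,np.float32); vx,vy,x,y=cv2.fitLine(pts,cv2.DIST_HUBER,0,.001,.001).ravel()
    if vy<0: vx,vy=-vx,-vy
    print(np.round([x,y],4),"yaw(rad)",round(float(-np.arctan2(vx,vy)),4))
edge(228,3,203,280,.013)   # stage front
edge(281,108,270,245,.045) # rack front
edge(344,115,330,235,.063) # rack back top edge
for a,b in[((279,105),.045),((344,111),.063),((270,248),.045),((296,255),.063),((297,107),.063)]: print(a,np.round(f(*a,b),4))
for a in[(324,135),(320,177),(310,250)]: print(np.round(f(*a,.105),4))
print(f(313,209,.093))
```

```text
[0.4495 0.1351] yaw(rad) -0.1717
[0.5205 0.0982] yaw(rad) -0.0822
[0.5854 0.1069] yaw(rad) -0.0815
(279, 105) [0.5257 0.1735]
(344, 111) [0.5887 0.1683]
(270, 248) [0.5157 0.0156]
(296, 255) [0.5447 0.0153]
(297, 107) [0.543  0.1721]
[0.5646 0.1497]
[0.5625 0.1123]
[0.5555 0.0403]
[0.55840839 0.07803599]
```

Call:
carry_out --claw '[7,7,7,7,7,7,7,7,7]' --delta_pos '[[-4.2,-0.8,0.4],[-4.2,-0.8,0.4],[-4.2,-0.8,0.4],[-4.2,-0.8,0.4],[-4.2,-0.8,0.4],[-4.2,-0.8,0.4],[-4.2,-0.8,0.4],[-4.2,-0.8,0.4],[-4.2,-0.8,0.4]]' --angular '[[0,0,0],[0,0,0],[0,0,0],[0,0,0],[0,0,0],[0,0,0],[0,0,0],[0,0,0],[0,0,0]]'

```text
clock: 6.9
position: [0.4513, -0.2782, 0.2227]
ee_rot: [2.22, 2.223, 0.001]
force: [1.2, -0.3, 0.3]
width: 0.764
gripper_force: 0.0
```

Run:
```python
from see import *
st(); p=arm.get_image("wrist"); save(p,"w2.png"); np.savez("w2.npz",mtx=p["mtx"],T=p["T"])
rep(["stopper","dish"],[p])
for l,h in(("stopper",.003),("dish",0)):
    for q in arm.place_of(l,p)[:2]: print(l,np.round(plane(ray(p,q["centre"]),h),4))
for q in arm.trace("stopper",p)[:2]: print(q["centre"],cv2.boundingRect(q["region"].astype(np.uint8)),np.round(plane(ray(p,q["centre"]),.033),4),p["frame"][q["region"]].mean(0))
```

```text
6.9 [ 0.4513 -0.2782  0.2227] F [ 1.2 -0.3  0.3] w 0.764 0.0
[[-0.001, 1.0, 0.001], [1.0, 0.001, 0.0], [0.0, 0.001, -1.0]] j [-0.05, 0.32, 0.66, 1.85, -0.22, 1.05, 0.69]
stopper [(0.88, [322.6, 115.2]), (0.67, [278.1, 204.1])]
dish [(0.86, [276.2, 207.2])]
stopper [ 0.4984 -0.215   0.003 ]
stopper [ 0.4523 -0.3116  0.003 ]
dish [ 0.4502 -0.3162  0.    ]
[0.4988, 0.499] (266, 196, 26, 27) [ 0.4534 -0.3084  0.033 ] [127.43478261 130.72173913 134.90956522]
[0.5777, 0.2717] (310, 101, 30, 30) [ 0.4954 -0.2125  0.033 ] [ 44.1509716   89.98505232 197.44095665]
```

View pics/w2.png

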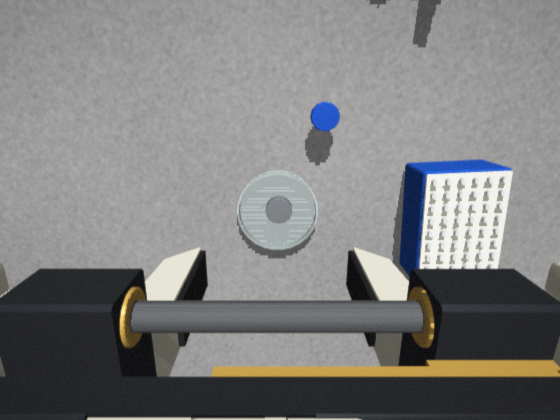

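Wrist view: grey stopper head at (279,209) in the dish (277,210), blue decoy at (325,116), tip box on the right at (455,225). A second wrist view from lower gives the height.

Call:
carry_out --claw '[6,6,6,6]' --delta_pos '[[-2,0.05,2.2],[-2,0.05,2.2],[-2,0.05,2.2],[0,0,0]]' --angular '[[0,0,0],[0,0,0],[0,0,0],[0,0,0]]'

```text
clock: 7.6
position: [0.4524, -0.3365, 0.1544]
ee_rot: [-2.218, -2.22, 0.003]
force: [0.1, 0.2, 0.1]
width: 0.653
gripper_force: 0.0
```

Run:
```python
from see import *
st(); p=arm.get_image("wrist"); save(p,"w3.png")
z=np.load("w2.npz"); p0=dict(mtx=z["mtx"],T=z["T"])
im0=cv2.imread("pics/w2.png")
rep(["stopper","dish"],[p])
for q in arm.trace("stopper",p)[:2]:
    c=np.array(q["centre"]); print(c*[560,420],cv2.boundingRect(q["region"].astype(np.uint8)),p["frame"][q["region"]].mean(0),np.round(plane(ray(p,c),.033),4))
    print(tri([ray(p0,(.4988,.499)),ray(p,c)]))
```

```text
7.6 [ 0.4524 -0.3365  0.1544] F [0.1 0.2 0.1] w 0.653 0.0
[[-0.001, 1.0, -0.003], [1.0, 0.001, 0.001], [0.001, -0.003, -1.0]] j [0.1, 0.46, 0.62, 1.85, -0.32, 0.94, 0.87]
stopper [(0.89, [279.0, 163.7]), (0.66, [331.9, 45.4])]
dish [(0.91, [276.2, 171.0]), (0.24, [274.7, 164.0])]
[277.48  168.714] (262, 150, 34, 35) [137.78251821 141.16753382 145.7471384 ] [ 0.4518 -0.3101  0.033 ]
(array([ 0.45268849, -0.31257392,  0.02029355]), np.float64(0.000851048215165033))
```

View pics/w3.png

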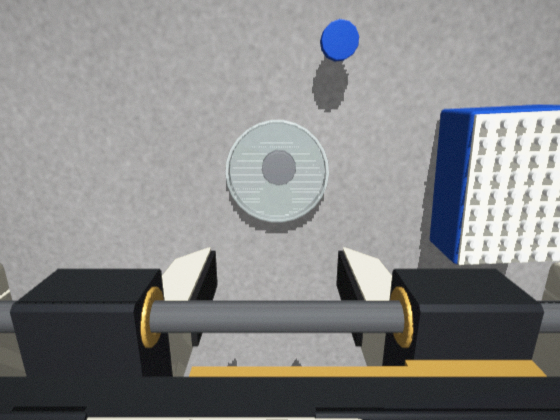

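The stopper head is centred at (278,167) between and ahead of the fingers, the dish at (277,171). I descend on it and grip.

Call:
carry_out --claw '[5.5,5.5,5.5,5.5,5.5,5.5,5.5,5.5]' --delta_pos '[[1.3,0,2],[1.3,0,2],[0,0,2],[0,0,2],[0,0,2],[0,0,2],[0,0,1.4],[0,0,0]]' --angular '[[0,0.003,0],[0,0,0],[0,0,0],[0,0,0],[0,0,0],[0,0,0],[0,0,0],[0,0,0]]' --force 10

```text
clock: 8.6
position: [0.4532, -0.3089, 0.0219]
ee_rot: [-2.216, -2.221, -0.003]
force: [-0.6, 0.5, -1.1]
width: 0.602
gripper_force: 0.0
```

Call:
carry_out --claw '[2,2,2,2,2,2,2,2]' --delta_pos '[[0,0,0],[0,0,0],[0,0,0],[0,0,0],[0,0,0],[0,0,0],[0,0,0],[0,0,0]]' --angular '[[0,0,0],[0,0,0],[0,0,0],[0,0,0],[0,0,0],[0,0,0],[0,0,0],[0,0,0]]' --force 10

```text
clock: 9.4
position: [0.4536, -0.3105, 0.0233]
ee_rot: [-2.22, -2.222, -0.004]
force: [-0.5, -0.3, 6.2]
width: 0.299
gripper_force: 10.0
```

Call:
carry_out --claw '[2,2,2,2,2,2,2,2,2,2,2,2,2,2,2,2,2,2]' --delta_pos '[[0,0,-1],[0,0,-2],[0,0,-3],[0,0,-4],[0,0,-4],[0,0,-3],[4.1,1,0],[4.1,1,0],[4.1,1,0],[4.1,1,0],[4.1,1,0],[4.1,1,0],[4.1,1,0],[4.1,1,0],[4.1,1,0],[4.1,1,0],[0,0,0],[0,0,0]]' --angular '[[0,0,0],[0,0,0],[0,0,0],[0,0,0],[0,0,0],[0,0,0],[0,0,0],[0,0,0],[0,0,0],[0,0,0],[0,0,0],[0,0,0],[0,0,0],[0,0,0],[0,0,0],[0,0,0],[0,0,0.082],[0,0,0]]'

```text
clock: 11.2
position: [0.5527, 0.1005, 0.1941]
ee_rot: [-2.307, -2.129, -0.002]
force: [0.0, -0.7, -0.9]
width: 0.298
gripper_force: 10.0
```

Run:
```python
from see import *
st(); p=arm.get_image("wrist"); save(p,"w4.png"); np.savez("w4.npz",mtx=p["mtx"],T=p["T"])
s=arm.get_image("side"); save(s,"s4.png")
rep(["stopper","mouth"],[p,s])
for q in arm.place_of("mouth",p)[:2]: print("mouth",np.round(plane(ray(p,q["centre"]),.093),4))
for q in arm.trace("mouth",p)[:0]: print(q["centre"])
x=arm.observe()["position"]
print("tcp px",proj(p,x),proj(s,x))
a=cv2.imread("pics/w4.png"); u,v=proj(s,x).astype(int); b=cv2.resize(cv2.imread("pics/s4.png")[v-80:v+100,u-70:u+70],None,fx=2.333,fy=2.333,interpolation=2)
cv2.imwrite("pics/c4.png",cv2.resize(np.hstack([a[:420],b[:420]]),(800,int(800*420/(560+b.shape[1])))))
```

```text
11.2 [0.5527 0.1005 0.1941] F [ 0.  -0.7 -0.9] w 0.298 10.0
[[0.08, 0.997, -0.0], [0.997, -0.08, 0.002], [0.002, -0.001, -1.0]] j [-0.7, 0.39, 0.58, 1.81, -0.25, 1.01, -0.1]
stopper [(0.95, [276.3, 249.6])]
stopper [(0.55, [325.8, 317.7]), (0.49, [279.8, 158.7])]
mouth [(0.9, [287.5, 233.8])]
mouth [(0.82, [289.6, 193.6])]
mouth [0.5585 0.0783 0.093 ]
tcp px [279.2663752  272.02158701] [282.78289488 151.77859645]
```

View pics/c4.png

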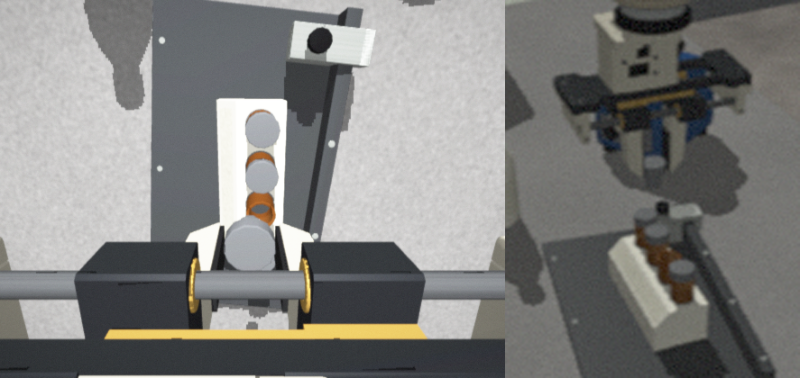

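The stopper hangs upright in the fingers (head at about (277,269) full scale), with the open vial just behind it at (288,229). I take a second baseline with the mouth clear of it.

Call:
carry_out --claw '[2,2,2]' --delta_pos '[[-3,0,0],[-3,0,0],[0,0,0]]' --angular '[[0,0,0],[0,0,0],[0,0,0]]'

```text
clock: 11.9
position: [0.5476, 0.0343, 0.1943]
ee_rot: [-2.316, -2.122, -0.002]
force: [0.1, -0.7, -0.8]
width: 0.296
gripper_force: 10.0
```

Run:
```python
from see import *
p=arm.get_image("wrist"); st(); save(p,"w5.png"); np.savez("w5.npz",mtx=p["mtx"],T=p["T"])
s=arm.get_image("side"); t=arm.get_image("top")
z=np.load("w4.npz"); p4=dict(mtx=z["mtx"],T=z["T"])
q=arm.place_of("mouth",p)[0]["centre"]; print("mouth px",np.array(q)*[560,420],np.round(plane(ray(p,q),.093),4))
print("tri",tri([ray(p,q),ray(p4,(287.5/560,233.8/420))]))
r=[ray(p,q)]
for c in(s,t):
    m=arm.place_of("mouth",c)
    if m: print(m[0]["conf"],np.round(plane(ray(c,m[0]["centre"]),.093),4))
x=arm.observe()["position"]
for q in arm.trace("stopper",p)[:3]:
    c=np.array(q["centre"]); b=cv2.boundingRect(q["region"].astype(np.uint8)); print("stopper",round(q["conf"],2),c*[560,420],b)
    if b[3]>40:
        (u,v),rad=cv2.minEnclosingCircle(np.argwhere(q["region"])[:,::-1].astype(np.float32)); print(u,v,rad,p["mtx"][0][0])
        hz=x[2]+.010; w=plane(ray(p,(u/560,v/420)),hz); print("head",w,w-x)
g=cv2.cvtColor(p["frame"],cv2.COLOR_RGB2GRAY)
print(cv2.HoughCircles(g[200:310,220:340],cv2.HOUGH_GRADIENT_ALT,1.5,30,param1=200,param2=.7,minRadius=18,maxRadius=40))
# rack vial circles
print(cv2.HoughCircles(g[60:260,240:360],cv2.HOUGH_GRADIENT_ALT,1.5,15,param1=150,param2=.7,minRadius=8,maxRadius=25))
```

```text
11.95 [0.5479 0.0368 0.1942] F [1.2 0.3 0.3] w 0.296 10.0
[[0.085, 0.996, 0.0], [0.996, -0.085, 0.003], [0.003, 0.0, -1.0]] j [-0.61, 0.37, 0.6, 1.84, -0.25, 1.0, 0.01]
mouth px [289.576 158.508] [0.5596 0.0713 0.093 ]
tri (array([0.55944059, 0.06625488, 0.06299191]), np.float64(0.0008970231777655537))
0.72 [0.5575 0.0792 0.093 ]
stopper 0.6 [278.992 271.11 ] (248, 239, 58, 61)
277.01470947265625 269.8955993652344 31.475698471069336 351.52197906887784
head [0.54720821 0.03848721 0.20373433] [-0.00087644 -0.00217524  0.01      ]
[[[57.       70.5      32.130333]
  [70.5       7.5      20.746485]]]
[[[ 48.        90.        16.713896]
  [ 51.       147.        19.341806]
  [ 52.5       43.5       20.847645]]]
```

View pics/w5.png

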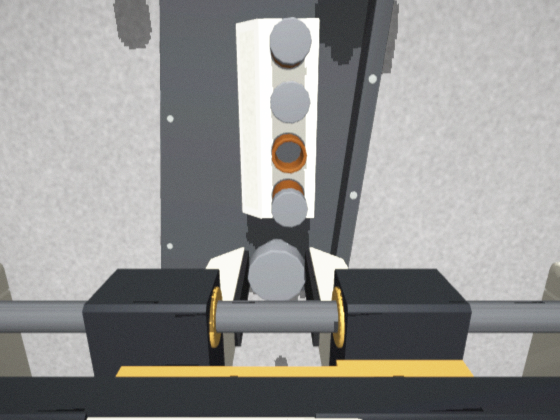

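The open rim shows cleanly at (289,153), the held head at (277,270), neighbours at (290,103) and (289,208). The network's mouth point (289.6,158.5) looks about 5 px low, so I fit the rim itself in a settled picture.

```bash
cat > fit.py <<'E'
from see import *
def go(u0,v0,rimz=.093):
    for i in range(2):
        p=arm.get_image("wrist"); x=np.array(arm.observe()["position"])
        hsv=cv2.cvtColor(p["frame"],cv2.COLOR_RGB2HSV); m=((hsv[...,0]<16)&(hsv[...,1]>110)).astype(np.uint8)
        w=np.zeros_like(m); w[v0-24:v0+25,u0-24:u0+25]=1; m*=w
        c=max(cv2.findContours(m,0,1)[0],key=cv2.contourArea); h=cv2.convexHull(c); e=cv2.fitEllipse(h); print("rim",np.round(e[0],1),np.round(e[1],1))
        pm=plane(ray(p,((e[0][0]+.5)/560,(e[0][1]+.5)/420)),rimz)
        g=cv2.cvtColor(p["frame"],cv2.COLOR_RGB2GRAY)[225:310,230:330]
        k=cv2.HoughCircles(g,cv2.HOUGH_GRADIENT_ALT,1,30,param1=150,param2=.6,minRadius=25,maxRadius=40)
        print("head",None if k is None else k[0,0]+[230,225,0],"tcp",np.round(x,4),"mouth",np.round(pm,4))
        if k is not None:
            u,v,_=k[0,0]+[230,225,0]; hd=plane(ray(p,((u+.5)/560,(v+.5)/420)),x[2]+.010); print("head w",np.round(hd-x,4))
    np.savez("fit_last.npz",mtx=p["mtx"],T=p["T"]); save(p,"fit.png"); return p,e,x
E
python3 -c "
from fit import *
st(); arm.get_image('top'); p,e,x=go(289,153); st()"
```

```text
12.25 [0.5481 0.0405 0.1937] F [ 0.2  0.7 -0.2] w 0.305 10.0
[[0.079, 0.997, -0.0], [0.997, -0.079, 0.003], [0.003, -0.0, -1.0]] j [-0.61, 0.38, 0.6, 1.84, -0.25, 1.0, 0.01]
rim [288.9 161.8] [34.5 40.1]
head [276.         277.          35.43267441] tcp [0.5481 0.0403 0.1937] mouth [0.5594 0.075  0.093 ]
head w [-0.001   0.0007  0.01  ]
rim [288.8 161.6] [34.4 40.1]
head [278.         275.          29.44435692] tcp [0.5481 0.0401 0.1938] mouth [0.5594 0.075  0.093 ]
head w [0.     0.0017 0.01  ]
12.4 [0.5481 0.0401 0.1938] F [ 0.9 -0.3 -0.4] w 0.298 10.0
[[0.08, 0.997, -0.0], [0.997, -0.08, 0.003], [0.003, -0.0, -1.0]] j [-0.61, 0.38, 0.6, 1.84, -0.25, 1.0, 0.01]
```

Call:
carry_out --claw '[2,2,2,2,2,2,2,2]' --delta_pos '[[-2.5,0.2,0],[-2.5,0.2,0],[0,0,0],[0,0,0],[0,0,0],[0,0,0],[0,0,0],[0,0,0]]' --angular '[[0,0,0],[0,0,0],[0,0,0],[0,0,0],[0,0,0],[0,0,0],[0,0,0],[0,0,0]]'

```text
clock: 13.2
position: [0.548, -0.0101, 0.1936]
ee_rot: [-2.307, -2.129, -0.003]
force: [-0.1, -0.1, -0.8]
width: 0.299
gripper_force: 10.0
```

```bash
python3 -c "
from fit import *
p=arm.get_image('wrist'); u,v=proj(p,[.5594,.0735,.093]); print(u,v)
q=arm.place_of('mouth',p)[0]['centre']; print(np.array(q)*[560,420],plane(ray(p,q),.093))
p,e,x=go(int(u),int(v)); st()
f=cv2.imread('pics/fit.png'); print(proj(p,x))
a=cv2.resize(f[int(v)-40:int(v)+40,int(u)-40:int(u)+40],(400,400)); b=cv2.resize(f[225:325,230:330],(400,400))
cv2.imwrite('pics/c6.png',np.hstack([a,b])); print('crop origins',int(u)-40,int(v)-40)
"
```

```text
284.54783753372 92.93463266765939
[283.192  93.618] [0.55842116 0.07312348 0.093     ]
rim [284.3  92.4] [36.5 38.8]
head [275.         277.          28.74815559] tcp [ 0.548  -0.0104  0.1937] mouth [0.5596 0.0733 0.093 ]
head w [-0.0014  0.0007  0.01  ]
rim [284.3  92.3] [36.4 38.9]
head [278.         275.          31.24868202] tcp [ 0.548  -0.0105  0.1936] mouth [0.5596 0.0732 0.093 ]
head w [0.0001 0.0016 0.01  ]
13.4 [ 0.548  -0.0105  0.1936] F [-0.5 -0.9 -0.3] w 0.299 10.0
[[0.081, 0.997, -0.0], [0.997, -0.081, 0.003], [0.003, -0.0, -1.0]] j [-0.53, 0.37, 0.61, 1.84, -0.25, 1.0, 0.1]
[278.54325089 268.63629747]
crop origins 244 52
```

View pics/c6.png

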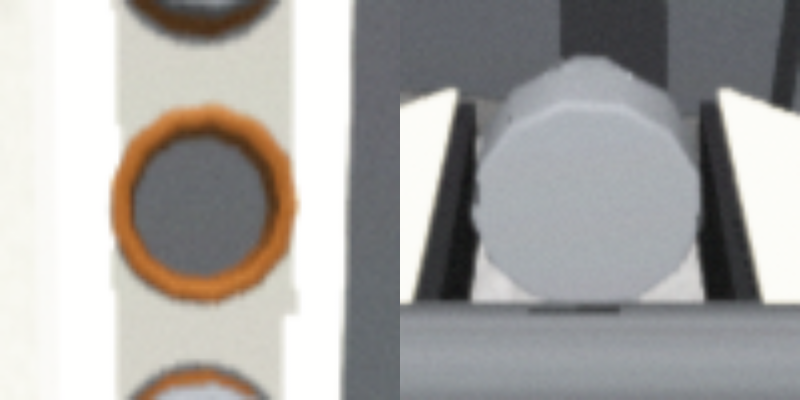

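```bash
python3 -c "
from h import *
from scipy.optimize import least_squares
z=np.load('fit_last.npz'); p=dict(mtx=z['mtx'],T=z['T']); x=np.array([.548,-.0105,.1936])
a=np.linspace(0,2*np.pi,120)
def f(s):
    q=np.array([proj(p,x+[s[0]+.014*np.cos(t),s[1]+.014*np.sin(t),s[2]]) for t in a]); return [q[:,0].min(),q[:,0].max(),q[:,1].min(),q[:,1].max()]
for vb in(299,301,304):
  o=np.array([230+78/4,230+300/4,225+104/4,225+vb/4]); r=least_squares(lambda s:f(s)-o,[0,0,.01],x_scale=.01,diff_step=1e-3); print(vb,r.x,r.fun)
for h in(.008,.010,.012):
  r=least_squares(lambda s:(f([s[0],s[1],h])-o)[:3],[0,0],x_scale=.01,diff_step=1e-3); print(h,r.x,r.fun)
"
```

```text
299 [-0.00112446 -0.00551962 -0.00284242] [ 0.25821286 -0.25802145 -0.28113925  0.29448746]
301 [-0.00110371 -0.00524354 -0.00206572] [ 0.13102928 -0.1309317  -0.14268087  0.14948729]
304 [-0.00107294 -0.0048342  -0.00091407] [-0.05973362  0.05968883  0.06505743 -0.06818286]
0.008 [-0.00076493 -0.00081295] [-1.67417921  1.67501891  0.08842981]
0.01 [-6.96388384e-04  8.11757418e-05] [-2.06227303  2.06332102  0.11033294]
0.012 [-0.00062787  0.00097504] [-2.46072688  2.46199405  0.13336955]
```

Rim fits at (284.5,92.5) → mouth (0.5596, 0.0732); the held head is nearly centred on the TCP. I hover just above the vial and check from outside.

Call:
carry_out --claw '[2,2,2,2,2,2,2,2,2,2,2]' --delta_pos '[[2.8,0.2,0],[2.8,0.2,0],[2.8,0.1,0],[0,0,1.8],[0,0,1.8],[0,0,1.8],[0,0,1.8],[0,0,0],[0,0,0],[0,0,0],[0,0,0]]' --angular '[[0,0,0],[0,0,0],[0,0,0],[0,0,0],[0,0,0],[0,0,0],[0,0,0],[0,0,0],[0,0,0],[0,0,0],[0,0,0]]'

```text
clock: 14.5
position: [0.5604, 0.073, 0.1229]
ee_rot: [-2.309, -2.129, -0.006]
force: [0.2, -0.4, 0.2]
width: 0.298
gripper_force: 10.0
```

```bash
python3 -c "
from see import *
st(); p=arm.get_image('wrist'); s=arm.get_image('side'); save(p,'w7.png'); save(s,'s7.png')
x=np.array(arm.observe()['position']); u,v=proj(s,x); print(u,v, 'mouth px', proj(s,[.5596,.0732,.093]))
u,v=int(u),int(v); a=cv2.resize(s['frame'][v-25:v+35,u-30:u+30,::-1],(400,400),interpolation=2); b=p['frame'][150:350,180:380,::-1]; b=cv2.resize(b,(400,400)); cv2.imwrite('pics/c7.png',np.hstack([a,b])); print('origin',u-30,v-25,'scale 6.67')
"
```

```text
14.5 [0.5604 0.073  0.1229] F [ 0.2 -0.4  0.2] w 0.298 10.0
[[0.081, 0.997, 0.002], [0.997, -0.081, 0.003], [0.004, 0.001, -1.0]] j [-0.61, 0.48, 0.54, 1.88, -0.33, 0.87, 0.02]
290.4553777234107 182.84556932588077 mouth px [290.09608895 193.21850511]
origin 260 157 scale 6.67
```

View pics/c7.png

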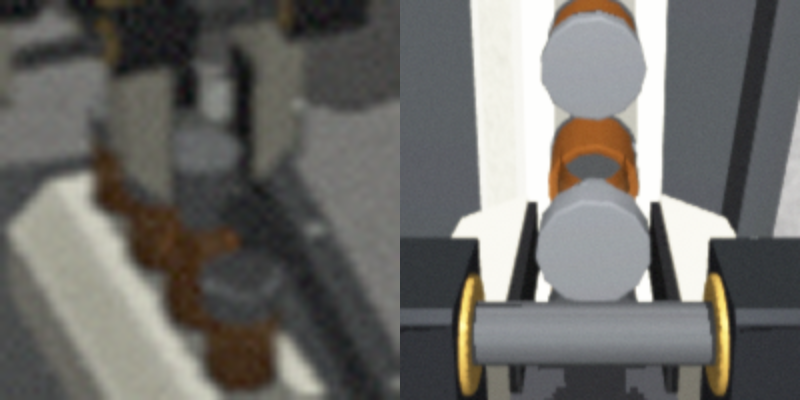

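Side crop: the held head (207,145) hangs upright over the open vial; wrist crop: head (594,248) sits right over the rim, in line with the neighbour (594,66). Alignment looks good, so I lower gently.

Call:
carry_out --claw '[2,2,2,2,2,2]' --delta_pos '[[0,0,0.4],[0,0,0.4],[0,0,0.4],[0,0,0.4],[0,0,0.2],[0,0,0]]' --angular '[[0,0,0],[0,0,0],[0,0,0],[0,0,0],[0,0,0],[0,0,0]]'

```text
clock: 15.2
position: [0.5595, 0.0729, 0.1035]
ee_rot: [-2.308, -2.128, -0.002]
force: [0.1, 0.3, -0.6]
width: 0.297
gripper_force: 10.0
```

Call:
carry_out --claw '[2,2,2,2,2]' --delta_pos '[[0,0,0.3],[0,0,0.2],[0,0,0.2],[0,0,0],[0,0,0]]' --angular '[[0,0,0],[0,0,0],[0,0,0],[0,0,0],[0,0,0]]'

```text
clock: 15.7
position: [0.5597, 0.073, 0.0969]
ee_rot: [-2.308, -2.128, -0.003]
force: [0.1, -0.2, -0.5]
width: 0.298
gripper_force: 10.0
```

Call:
carry_out --claw '[3.2,3.6,4.2,5,5,5,5,5,5,5,5,5,5,5]' --delta_pos '[[0,0,0],[0,0,0],[0,0,0],[0,0,0],[0,0,0],[0,0,-1],[0,0,-2],[0,0,-3],[0,0,-3],[-3,0,0],[-3,0,0],[-2,0,0],[0,0,0],[0,0,0]]' --angular '[[0,0,0],[0,0,0],[0,0,0],[0,0,0],[0,0,0],[0,0,0],[0,0,0],[0,0,0],[0,0,0],[0,0,0],[0,0,0],[0,0,0],[0,0,0],[0,0,0]]'

```text
clock: 17.1
position: [0.5534, -0.0071, 0.1873]
ee_rot: [-2.309, -2.127, -0.004]
force: [-0.6, -0.5, 0.4]
width: 0.543
gripper_force: 0.0
```

```bash
python3 -c "
from see import *
st(); p=arm.get_image('wrist'); s=arm.get_image('side')
save(p,'w8.png'); np.savez('w8.npz',mtx=p['mtx'],T=p['T'])
rep(['stopper','mouth','rack_end','panel','fence','stop'],[p])
a=p['frame'][0:300,130:430,::-1]; b=cv2.resize(s['frame'][150:250,230:350,::-1],(360,300),interpolation=2); cv2.imwrite('pics/c8.png',np.hstack([a,b]))
"
```

```text
17.1 [ 0.5534 -0.0071  0.1873] F [-0.6 -0.5  0.4] w 0.543 0.0
[[0.082, 0.997, 0.001], [0.997, -0.082, 0.003], [0.004, 0.0, -1.0]] j [-0.52, 0.39, 0.6, 1.84, -0.26, 0.99, 0.11]
stopper [(0.93, [277.1, 97.9]), (0.63, [248.0, 357.0])]
mouth []
rack_end []
panel [(0.68, [234.6, 73.6])]
fence [(0.77, [347.6, 90.8])]
stop []
```

View pics/c8.png

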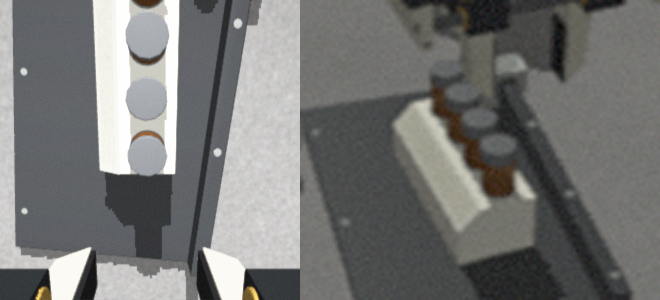

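All four stoppers stand at the same height, the grey one at (277,98) full frame seated in line; the side view agrees. From here I use numbers only: turn 95°, move to the robot side of the rack, and tilt the tool.

Call:
carry_out --claw '[5,5,5,5,5,5,5,5,5,5,5,5,5,5,5,5,5,5,5,5]' --delta_pos '[[0,0,0],[0,0,0],[0,0,0],[0,0,0],[0,0,0],[0,0,0],[0,0,0],[0,0,0],[0,0,0],[0,0,0],[0,0,0],[0,0,0],[-2.2,-2.4,0],[-2.2,-2.4,0],[-2.2,-2.4,0],[-2.1,-2.4,0],[0,0,0],[0,0,0],[0,0,0],[0,0,0]]' --angular '[[0,0,0.138],[0,0,0.138],[0,0,0.138],[0,0,0.138],[0,0,0.138],[0,0,0.138],[0,0,0.138],[0,0,0.138],[0,0,0.138],[0,0,0.138],[0,0,0.138],[0,0,0.138],[0,0,0],[0,0,0],[0,0,0],[0,0,0],[0,0.147,0],[0,0.147,0],[0,0.147,0],[0,0.147,0]]'

```text
clock: 19.5
position: [0.4786, 0.0858, 0.1862]
ee_rot: [2.996, -0.278, 0.576]
force: [-0.7, -1.9, 0.4]
width: 0.544
gripper_force: 0.0
```

```bash
cat > sg.py <<'E'
from see import *
O=np.array([.5428,.0872]); X=np.array([.9852,-.1711]); Y=np.array([.1711,.9852])
def S(w): d=np.array(w)[:2]-O; return np.round([d@X,d@Y,w[2]],4)
def now():
    s=arm.observe(); R=Ro.from_rotvec(s["ee_rot"]).as_matrix(); f=np.array(s["force"]); W=np.array([[*X,0],[*Y,0],[0,0,1]])
    print("stage tcp",S(s["position"]),"F stage",np.round(W@f,1),"t",round(s["clock"],2)); print("tool axes in stage\n",np.round(W@R,3)); print("j",np.round(s["joints"],2))
def feats(cams=("top","side","wrist"),L=(("mouth",.093),("stopper",.075),("rack_end",.023),("rack_back",.023),("panel",.054),("rack",.013),("stop",.013),("fence",.013))):
    for c in cams:
        p=arm.get_image(c)
        for l,h in L:
            for q in arm.place_of(l,p)[:1]: print(c,l,round(q["conf"],2),S(plane(ray(p,q["centre"]),h)))
E
python3 -c "
from sg import *
now(); feats()"
```

```text
stage tcp [-0.063  -0.0124  0.1862] F stage [-0.4 -2.   0.4] t 19.5
tool axes in stage
 [[ 0.927 -0.021  0.373]
 [-0.004 -0.999 -0.047]
 [ 0.374  0.042 -0.926]]
j [-1.61  0.18  1.31  2.3   0.11  0.48 -2.17]
top mouth 0.7 [ 0.0155 -0.012   0.093 ]
top stopper 0.67 [ 0.0266 -0.0181  0.075 ]
top rack_end 0.96 [0.0157 0.0808 0.023 ]
top rack_back 0.67 [-0.0055 -0.0039  0.023 ]
top panel 0.8 [-0.0168  0.0049  0.054 ]
top rack 0.77 [0.0035 0.0073 0.013 ]
top stop 0.78 [0.0586 0.1451 0.013 ]
top fence 0.58 [ 0.0808 -0.0127  0.013 ]
side mouth 0.82 [0.0307 0.0012 0.093 ]
side stopper 0.56 [ 0.0089 -0.01    0.075 ]
side rack_end 0.96 [0.0079 0.1025 0.023 ]
side rack_back 0.72 [0.0463 0.0071 0.023 ]
side panel 0.76 [-0.0137  0.0026  0.054 ]
side rack 0.63 [-0.0028  0.0085  0.013 ]
side stop 0.64 [0.0553 0.1418 0.013 ]
side fence 0.77 [0.0885 0.0053 0.013 ]
wrist stopper 0.73 [ 0.0168 -0.011   0.075 ]
wrist panel 0.64 [-0.0145  0.0064  0.054 ]
wrist rack 0.94 [0.0095 0.0035 0.013 ]
wrist stop 0.96 [0.0556 0.1363 0.013 ]
wrist fence 0.79 [0.0816 0.0016 0.013 ]
```

Call:
carry_out --claw '[5,5,5,5,5,5,5,5,5,5,5,5,5,5,5,5,5,5,5,5]' --delta_pos '[[0,0,0],[0,0,0],[0,0,0],[0,0,0],[0,0,0],[0,0,0],[0,0,0],[0,0,0],[0,0,0],[0,0,0],[0,0,0],[0,0,0],[0,0,0],[0,0,0],[0,0,0],[0,0,0],[0,0,0],[0,0,0],[0,0,0],[0,0,0]]' --angular '[[0,0,-0.149],[0,0,-0.149],[0,0,-0.149],[0,0,-0.149],[0,0,-0.149],[0,0,-0.149],[0,0,-0.149],[0,0,-0.149],[0,0,-0.149],[0,0,-0.149],[0,0,-0.149],[0,0,-0.149],[0,0,-0.149],[0,0,-0.149],[0,0,-0.149],[0,0,-0.149],[0,0,-0.149],[0,0,-0.149],[0,0,-0.149],[0,0,-0.149]]'

```text
clock: 22.85
position: [0.4795, 0.0846, 0.1867]
ee_rot: [0.47, 2.719, -0.072]
force: [0.1, 0.1, -0.6]
width: 0.542
gripper_force: 0.0
```

```bash
python3 -c "
from sg import *
now()"
```

```text
stage tcp [-0.0619 -0.0134  0.1867] F stage [ 0.1  0.1 -0.6] t 22.85
tool axes in stage
 [[-0.913  0.167  0.372]
 [ 0.16   0.986 -0.05 ]
 [-0.375  0.014 -0.927]]
j [-1.11  0.09  0.68  2.27  0.4   0.54  0.47]
```

Call:
carry_out --claw '[5,5,5,5,5]' --delta_pos '[[0,1,0],[0,1,0],[0,0,0],[0,0,0],[0,0,0]]' --angular '[[0,0,-0.083],[0.025,0,-0.083],[0.025,-0.1,0],[0,-0.1,0],[0,0,0]]'

```text
clock: 23.35
position: [0.484, 0.101, 0.1854]
ee_rot: [0.243, 2.609, -0.2]
force: [-0.6, 0.6, -0.5]
width: 0.546
gripper_force: 0.0
```

```bash
python3 -c "
from sg import *
now()"
```

```text
stage tcp [-0.0602  0.0035  0.1854] F stage [-0.7  0.5 -0.5] t 23.35
tool axes in stage
 [[-0.865  0.04   0.5  ]
 [-0.014  0.995 -0.103]
 [-0.501 -0.096 -0.86 ]]
j [-1.29  0.11  0.71  2.34  0.78  0.52  0.14]
```

Call:
carry_out --claw '[5,5,5,5,5,5,5,5,5,5]' --delta_pos '[[0,0.3,0],[1.1,0,1.9],[1.1,0,1.9],[1.1,0,1.9],[1.1,0,1.9],[1.1,0,1.9],[1.1,0,1.9],[1.1,0,1.8],[0,0,0],[0,0,0]]' --angular '[[-0.1,0,0],[0,0,0],[0,0,0],[0,0,0],[0,0,0],[0,0,0],[0,0,0],[0,0,0],[0,0,0],[0,0,0]]'

```text
clock: 24.35
position: [0.4868, 0.0934, 0.0769]
ee_rot: [0.216, 2.606, -0.101]
force: [1.0, -1.1, 0.5]
width: 0.547
gripper_force: 0.0
```

```bash
python3 -c "
from sg import *
now()"
```

```text
stage tcp [-0.0562 -0.0034  0.0769] F stage [ 1.2 -0.9  0.5] t 24.35
tool axes in stage
 [[-0.863  0.002  0.505]
 [-0.014  0.999 -0.027]
 [-0.505 -0.031 -0.863]]
j [-0.94  0.36  0.46  2.49  1.89  0.21 -0.99]
```

Call:
carry_out --claw '[5,5,5,5]' --delta_pos '[[0,0.5,0],[0,0.4,0],[0,0,0],[0,0,0]]' --angular '[[0,0.14,0],[0,0.14,0],[-0.03,0,0],[0,0,0]]'

```text
clock: 24.75
position: [0.4944, 0.0841, 0.0797]
ee_rot: [0.222, 2.637, -0.097]
force: [-0.0, 0.5, -0.5]
width: 0.541
gripper_force: 0.0
```

```bash
python3 -c "
from sg import *
now()"
```

```text
stage tcp [-0.0472 -0.0113  0.0797] F stage [-0.1  0.5 -0.5] t 24.75
tool axes in stage
 [[-0.878  0.003  0.478]
 [-0.011  1.    -0.027]
 [-0.478 -0.029 -0.878]]
j [-0.82  0.34  0.36  2.45  1.62  0.2  -0.67]
```

Call:
carry_out --claw '[5,5,5,5,5,5]' --delta_pos '[[0,0,0],[0,0,-0.5],[0,0,-0.5],[0,0,0],[0,0,0],[0,0,0]]' --angular '[[0,0,0],[0,0.1,0],[0,0.1,0],[0,0.1,0],[0,0,0],[0,0,0]]'

```text
clock: 25.35
position: [0.5004, 0.0732, 0.083]
ee_rot: [0.244, 2.708, -0.132]
force: [0.2, -0.0, 0.4]
width: 0.545
gripper_force: 0.0
```

```bash
python3 -c "
from sg import *
now()"
```

```text
stage tcp [-0.0394 -0.021   0.083 ] F stage [ 0.2 -0.   0.4] t 25.35
tool axes in stage
 [[-0.911  0.02   0.413]
 [-0.005  0.998 -0.059]
 [-0.413 -0.056 -0.909]]
j [-0.65  0.32  0.22  2.37  1.01  0.27 -0.02]
```

Call:
carry_out --claw '[5,5,5,5,5,5,5]' --delta_pos '[[0.6,1,-0.7],[0.6,1,-0.6],[0,0.7,0],[0,0,0],[0,0,0],[0,0,0],[0,0,0]]' --angular '[[-0.05,0.05,0],[0,0.05,0],[0,0.1,0],[0,0,0],[0,0,0],[0,0,0],[0,0,0]]'

```text
clock: 26.05
position: [0.4888, 0.1007, 0.0881]
ee_rot: [0.248, 2.897, -0.057]
force: [-0.3, -0.4, -0.5]
width: 0.543
gripper_force: 0.0
```

```bash
python3 -c "
from sg import *
now()"
```

```text
stage tcp [-0.0555  0.0041  0.0881] F stage [-0.2 -0.5 -0.5] t 26.05
tool axes in stage
 [[-0.972  0.001  0.234]
 [-0.003  1.    -0.019]
 [-0.234 -0.019 -0.972]]
j [-0.29  0.33 -0.15  2.21  0.46  0.46  0.57]
```

Call:
carry_out --claw '[5,5,5,5,5,5]' --delta_pos '[[0.33,0.1,1.4],[0.33,0.1,1.4],[0.33,0,1.4],[0.33,0,1.2],[0,0,0],[0,0,0]]' --angular '[[0,0,0],[0,0,0],[0,0,0],[0,0,0],[0,0,0],[0,0,0]]'

```text
clock: 26.65
position: [0.4892, 0.1022, 0.033]
ee_rot: [0.248, 2.898, -0.056]
force: [-0.3, -0.1, -0.1]
width: 0.545
gripper_force: 0.0
```

```bash
python3 -c "
from sg import *
now()"
```

```text
stage tcp [-0.0554  0.0056  0.033 ] F stage [-0.3 -0.2 -0.1] t 26.65
tool axes in stage
 [[-0.972  0.001  0.233]
 [-0.003  1.    -0.018]
 [-0.233 -0.018 -0.972]]
j [-0.38  0.43 -0.05  2.25  0.57  0.31  0.44]
```

Call:
carry_out --claw '[5,5,5,5,5,5,5,5,5,5]' --delta_pos '[[-0.58,0,0.14],[-0.58,0,0.14],[-0.58,0,0.14],[-0.58,0,0.14],[-0.58,0,0.14],[-0.58,0,0.14],[-0.58,0,0.14],[-0.58,0,0.14],[0,0,0],[0,0,0]]' --angular '[[0,0,0],[0,0,0],[0,0,0],[0,0,0],[0,0,0],[0,0,0],[0,0,0],[0,0,0],[0,0,0],[0,0,0]]'

```text
clock: 27.65
position: [0.5372, 0.0933, 0.0329]
ee_rot: [0.251, 2.897, -0.054]
force: [-0.1, -0.4, -0.3]
width: 0.544
gripper_force: 0.0
```

```bash
python3 -c "
from sg import *
now(); feats()"
```

```text
stage tcp [-0.0066  0.005   0.0329] F stage [-0.  -0.4 -0.3] t 27.65
tool axes in stage
 [[-0.972  0.003  0.233]
 [-0.001  1.    -0.017]
 [-0.234 -0.017 -0.972]]
j [-0.28  0.48 -0.1   2.15  0.54  0.36  0.54]
top mouth 0.7 [ 0.0482 -0.0084  0.093 ]
top stopper 0.63 [-0.0042 -0.2913  0.075 ]
top panel 0.76 [0.0183 0.0079 0.054 ]
top rack 0.7 [0.0368 0.0048 0.013 ]
top stop 0.59 [-0.0234 -0.41    0.013 ]
top fence 0.66 [ 0.0918 -0.0045  0.013 ]
side mouth 0.64 [ 0.0561 -0.0282  0.093 ]
side stopper 0.75 [-0.0162 -0.3606  0.075 ]
side rack_end 0.84 [0.0489 0.0883 0.023 ]
side rack_back 0.95 [ 0.0644 -0.0083  0.023 ]
side panel 0.79 [0.0044 0.005  0.054 ]
side rack 0.64 [0.0303 0.0033 0.013 ]
side stop 0.48 [0.0535 0.1361 0.013 ]
side fence 0.85 [ 0.0807 -0.0047  0.013 ]
wrist panel 0.56 [0.0124 0.0059 0.054 ]
wrist rack 0.7 [0.0336 0.0059 0.013 ]
```

Call:
carry_out --claw '[5,5,5,5,5,5,5]' --delta_pos '[[-0.49,0,0.12],[-0.49,0,0.12],[-0.49,0,0.12],[-0.29,0,0.07],[-0.1,0,0.02],[0,0,0],[0,0,0]]' --angular '[[0,0,0],[0,0,0],[0,0,0],[0,0,0],[0,0,0],[0,0,0],[0,0,0]]'

```text
clock: 29.7
position: [0.5476, 0.0913, 0.0309]
ee_rot: [0.247, 2.909, -0.059]
force: [-34.5, 9.6, 26.4]
width: 0.546
gripper_force: 18.1
```

```bash
python3 -c "
from sg import *
now()"
```

```text
stage tcp [0.004  0.0049 0.0309] F stage [-35.6   3.6  26.4] t 29.7
tool axes in stage
 [[-0.975 -0.     0.222]
 [-0.005  1.    -0.02 ]
 [-0.222 -0.021 -0.975]]
j [-0.25  0.5  -0.13  2.12  0.52  0.39  0.58]
```

Call:
carry_out --claw '[5,3,0,0,0,0,0,0,0,0,0]' --delta_pos '[[1,0,-0.2],[1.9,0,-0.5],[-0.3,0,-1.4],[-0.4,0,-1.4],[0,-2.5,0],[0,-2.5,0],[0,-2.5,0],[0,-2.5,0],[0,-2.5,0],[0,0,0],[0,0,0]]' --angular '[[0,0,0],[0,0,0],[0,0,0],[0,0,0],[0,0,0],[0,0,0],[0,0,0],[0,0,0],[0,0,0],[0,0,0],[0,0,0]]'

```text
clock: 30.8
position: [0.5056, -0.028, 0.0641]
ee_rot: [0.253, 2.896, -0.054]
force: [0.1, 0.7, 0.6]
width: 0.007
gripper_force: 0.0
```

```bash
python3 -c "
from sg import *
now(); feats()"
```

```text
stage tcp [-0.017  -0.1198  0.0641] F stage [-0.   0.7  0.6] t 30.8
tool axes in stage
 [[-0.972  0.005  0.234]
 [ 0.001  1.    -0.017]
 [-0.234 -0.017 -0.972]]
j [ 0.05  0.38 -0.2   2.23  0.47  0.36  0.85]
top mouth 0.75 [ 0.0502 -0.0145  0.093 ]
top stopper 0.63 [-0.008  -0.2855  0.075 ]
top rack_end 0.89 [0.059  0.0761 0.023 ]
top panel 0.69 [ 0.0189 -0.0017  0.054 ]
top rack 0.7 [ 0.0427 -0.0015  0.013 ]
top stop 0.64 [0.0613 0.1398 0.013 ]
top fence 0.57 [ 0.0884 -0.0003  0.013 ]
side mouth 0.74 [ 0.0503 -0.0174  0.093 ]
side stopper 0.62 [-0.0142 -0.3595  0.075 ]
side rack_back 0.92 [ 0.0773 -0.0136  0.023 ]
side panel 0.8 [0.0236 0.0062 0.054 ]
side rack 0.26 [-0.0122 -0.0165  0.013 ]
side fence 0.6 [0.0736 0.001  0.013 ]
wrist stopper 0.93 [-0.0472 -0.2333  0.075 ]
wrist rack_end 0.17 [-0.0174 -0.0127  0.023 ]
wrist panel 0.97 [0.0207 0.0039 0.054 ]
wrist rack 0.69 [0.0431 0.0037 0.013 ]
```

Call:
carry_out --claw '[0,0,0,0,0,0]' --delta_pos '[[-1.95,0,0.45],[-1.95,0,0.45],[-1.9,0,0.5],[0.3,0,1.25],[0,0,0],[0,0,0]]' --angular '[[0,0,0],[0,0,0],[0,0,0],[0,0,0],[0,0,0],[0,0,0]]'

```text
clock: 32.75
position: [0.5629, -0.0378, 0.0506]
ee_rot: [0.25, 2.899, -0.055]
force: [-0.4, 1.1, 0.1]
width: 0.01
gripper_force: 0.0
```

Call:
carry_out --claw '[0,0,0,0,0,0,0,0]' --delta_pos '[[0,0.6,0],[0,0.6,0],[0,0.6,0],[0,0.6,0],[0,0.6,0],[0,0.6,0],[0,0,0],[0,0,0]]' --angular '[[0,0,0],[0,0,0],[0,0,0],[0,0,0],[0,0,0],[0,0,0],[0,0,0],[0,0,0]]'

```text
clock: 33.55
position: [0.5699, -0.002, 0.0503]
ee_rot: [0.25, 2.897, -0.054]
force: [-0.4, -0.3, 0.8]
width: 0.005
gripper_force: 0.0
```

```bash
python3 -c "
from sg import *
now(); feats()"
```

```text
stage tcp [ 0.042  -0.0832  0.0503] F stage [-0.3 -0.4  0.8] t 33.55
tool axes in stage
 [[-0.972  0.002  0.233]
 [-0.002  1.    -0.017]
 [-0.233 -0.017 -0.972]]
j [-0.01  0.48 -0.18  2.09  0.46  0.4   0.82]
top mouth 0.74 [ 0.0576 -0.0032  0.093 ]
top stopper 0.59 [-0.0033 -0.2908  0.075 ]
top rack_end 0.64 [0.053  0.0872 0.023 ]
top rack_back 0.54 [-0.1551  0.2631  0.023 ]
top panel 0.97 [0.0221 0.0092 0.054 ]
top rack 0.83 [0.0415 0.0178 0.013 ]
top stop 0.57 [0.0582 0.1516 0.013 ]
top fence 0.61 [0.0851 0.0003 0.013 ]
side mouth 0.4 [-0.047  -0.4731  0.093 ]
side stopper 0.71 [-0.0145 -0.3609  0.075 ]
side rack_end 0.58 [0.0543 0.1066 0.023 ]
side panel 0.53 [0.0219 0.0067 0.054 ]
side rack 0.59 [0.0405 0.0092 0.013 ]
side stop 0.35 [-0.1518  0.2584  0.013 ]
side fence 0.66 [ 0.0877 -0.0004  0.013 ]
wrist rack_back 0.62 [-0.0108 -0.0084  0.023 ]
wrist panel 0.85 [0.0214 0.0126 0.054 ]
wrist rack 0.89 [0.0431 0.0151 0.013 ]
```

Call:
carry_out --claw '[0,0,0,0,0,0,0]' --delta_pos '[[0,0.6,0],[0,0.6,0],[0,0.6,0],[0,0.6,0],[0,0.3,0],[0,0,0],[0,0,0]]' --angular '[[0,0,0],[0,0,0],[0,0,0],[0,0,0],[0,0,0],[0,0,0],[0,0,0]]'

```text
clock: 35.6
position: [0.5746, 0.0249, 0.0498]
ee_rot: [0.249, 2.897, -0.053]
force: [-0.6, -0.5, 0.4]
width: 0.003
gripper_force: 0.0
```

Call:
carry_out --claw '[0,0,0]' --delta_pos '[[0,0.3,0],[0,0,0],[0,0,0]]' --angular '[[0,0,0],[0,0,0],[0,0,0]]'

```text
clock: 35.9
position: [0.575, 0.0272, 0.0497]
ee_rot: [0.25, 2.898, -0.054]
force: [-0.2, 0.3, 0.1]
width: 0.004
gripper_force: 0.3
```

Call:
carry_out --claw '[0,0,0]' --delta_pos '[[0,0.2,0],[0,0,0],[0,0,0]]' --angular '[[0,0,0],[0,0,0],[0,0,0]]'

```text
clock: 36.2
position: [0.5753, 0.029, 0.0497]
ee_rot: [0.251, 2.897, -0.055]
force: [-0.5, -2.5, -0.6]
width: 0.003
gripper_force: 0.8
```

Call:
carry_out --claw '[0,0,0]' --delta_pos '[[0,0.2,0],[0,0,0],[0,0,0]]' --angular '[[0,0,0],[0,0,0],[0,0,0]]'

```text
clock: 36.5
position: [0.5758, 0.0313, 0.0497]
ee_rot: [0.25, 2.897, -0.054]
force: [-0.2, -1.1, -0.5]
width: 0.007
gripper_force: 0.7
```

Call:
carry_out --claw '[0,0,0]' --delta_pos '[[0,0.2,0],[0,0,0],[0,0,0]]' --angular '[[0,0,0],[0,0,0],[0,0,0]]'

```text
clock: 36.8
position: [0.5758, 0.0318, 0.0497]
ee_rot: [0.252, 2.898, -0.057]
force: [-0.9, -4.3, 2.0]
width: 0.006
gripper_force: 2.7
```

```bash
python3 -c "
from sg import *
now(); feats()"
```

```text
stage tcp [ 0.042  -0.0489  0.0497] F stage [-0.1 -4.4  2. ] t 36.8
tool axes in stage
 [[-0.973  0.004  0.233]
 [-0.001  1.    -0.019]
 [-0.233 -0.018 -0.972]]
j [-0.09  0.49 -0.17  2.07  0.47  0.42  0.76]
top mouth 0.61 [0.0572 0.027  0.093 ]
top stopper 0.6 [-0.007  -0.2925  0.075 ]
top rack_end 0.76 [0.0535 0.1255 0.023 ]
top panel 0.83 [0.0296 0.045  0.054 ]
top rack 0.6 [0.0458 0.0443 0.013 ]
top stop 0.66 [0.0546 0.142  0.013 ]
top fence 0.77 [ 0.0867 -0.0039  0.013 ]
side stopper 0.69 [-0.042  -0.4538  0.075 ]
side rack_end 0.87 [0.0558 0.1375 0.023 ]
side panel 0.8 [0.0239 0.0387 0.054 ]
side rack 0.81 [0.0377 0.0555 0.013 ]
side fence 0.78 [ 0.0879 -0.0068  0.013 ]
wrist panel 0.6 [0.0218 0.0457 0.054 ]
wrist rack 0.93 [0.0411 0.0463 0.013 ]
```

Call:
carry_out --claw '[0,0,0,0,0,0,0,0,0,0,0,0,0,0,0,0]' --delta_pos '[[0,0.2,0],[0,0,0],[0,0,0],[0,-0.8,0],[0,-1.2,0],[2,0,-0.5],[2,0,-0.5],[2,0,-0.45],[-0.2,0,-1],[0,2.7,0],[0,2.7,0],[0,2.7,0],[0,2.7,0],[0,0,0],[0,0,0],[0,0,0]]' --angular '[[0,0,0],[0,0,0],[0,0,0],[0,0,0],[0,0,0],[0,0,0],[0,0,0],[0,0,0],[0,0,0],[0,0,0],[0,0,0],[0,0,0],[0,0,0],[0,0,0],[0,0,0],[0,0,0]]'

```text
clock: 39.75
position: [0.5307, 0.1314, 0.0586]
ee_rot: [0.252, 2.897, -0.055]
force: [-0.4, -0.2, -0.2]
width: 0.006
gripper_force: 0.0
```

```bash
python3 -c "
from sg import *
now(); feats()"
```

```text
stage tcp [-0.0195  0.0415  0.0586] F stage [-0.4 -0.2 -0.2] t 39.75
tool axes in stage
 [[-0.972  0.004  0.233]
 [-0.     1.    -0.018]
 [-0.233 -0.017 -0.972]]
j [-0.34  0.44 -0.13  2.12  0.49  0.45  0.51]
top mouth 0.91 [0.0542 0.0217 0.093 ]
top stopper 0.44 [0.047  0.0148 0.075 ]
top panel 0.73 [0.019  0.0413 0.054 ]
top rack 0.83 [0.0386 0.0434 0.013 ]
top stop 0.66 [0.053  0.1418 0.013 ]
top fence 0.84 [ 0.0836 -0.0034  0.013 ]
side mouth 0.93 [0.0534 0.0341 0.093 ]
side stopper 0.56 [0.0542 0.0267 0.075 ]
side rack_end 0.79 [0.0494 0.1266 0.023 ]
side rack_back 0.73 [0.0758 0.041  0.023 ]
side panel 0.85 [0.0179 0.0273 0.054 ]
side rack 0.64 [0.0396 0.0536 0.013 ]
wrist stop 0.84 [0.054  0.1413 0.013 ]
wrist fence 0.41 [-0.0095  0.0029  0.013 ]
```

Call:
carry_out --claw '[0,0,0,0,0,0]' --delta_pos '[[-1,0.3,0.24],[-1,0,0.24],[-0.6,0,0.15],[-0.4,0,0.1],[0,0,0],[0,0,0]]' --angular '[[0,0,0],[0,0,0],[0,0,0],[0,0,0],[0,0,0],[0,0,0]]'

```text
clock: 41.7
position: [0.5613, 0.1301, 0.0582]
ee_rot: [0.251, 2.898, -0.055]
force: [0.4, 0.6, -0.6]
width: 0.006
gripper_force: 0.0
```

Call:
carry_out --claw '[0,0,0]' --delta_pos '[[-0.15,0,0.24],[0,0,0],[0,0,0]]' --angular '[[0,0,0],[0,0,0],[0,0,0]]'

```text
clock: 42.0
position: [0.5633, 0.1299, 0.0563]
ee_rot: [0.25, 2.898, -0.054]
force: [0.1, -0.4, 0.7]
width: 0.001
gripper_force: 0.0
```

Call:
carry_out --claw '[0,0,0]' --delta_pos '[[-0.15,0,0.24],[0,0,0],[0,0,0]]' --angular '[[0,0,0],[0,0,0],[0,0,0]]'

```text
clock: 42.3
position: [0.5654, 0.1295, 0.0543]
ee_rot: [0.25, 2.897, -0.054]
force: [-0.9, 0.6, 1.1]
width: 0.003
gripper_force: 0.5
```

Call:
carry_out --claw '[0,0,0]' --delta_pos '[[-0.07,0,0.12],[0,0,0],[0,0,0]]' --angular '[[0,0,0],[0,0,0],[0,0,0]]'

```text
clock: 42.6
position: [0.566, 0.1295, 0.0537]
ee_rot: [0.25, 2.898, -0.054]
force: [-6.0, 1.0, 8.5]
width: 0.006
gripper_force: 4.9
```

Call:
carry_out --claw '[0,0,0]' --delta_pos '[[-0.07,0,0.12],[0,0,0],[0,0,0]]' --angular '[[0,0,0],[0,0,0],[0,0,0]]'

```text
clock: 42.9
position: [0.5663, 0.1295, 0.0532]
ee_rot: [0.25, 2.898, -0.055]
force: [-12.4, 0.8, 19.6]
width: 0.007
gripper_force: 11.6
```

Call:
carry_out --claw '[0,0,0,0]' --delta_pos '[[-0.04,0,-0.05],[0,0,0],[0,0,0],[0,0,0]]' --angular '[[0,0,0],[0,0,0],[0,0,0],[0,0,0]]'

```text
clock: 43.3
position: [0.5663, 0.1294, 0.0534]
ee_rot: [0.25, 2.899, -0.055]
force: [-10.6, -0.1, 15.6]
width: 0.009
gripper_force: 9.6
```

```bash
python3 -c "
from sg import *
now(); feats()
p=arm.get_image('top'); q=arm.trace('rack',p)
if q: print('rack rect',cv2.minAreaRect(np.argwhere(q[0]['region'])[:,::-1].astype(np.float32)))
q=arm.trace('fence',p)
if q: print('fence rect',cv2.minAreaRect(np.argwhere(q[0]['region'])[:,::-1].astype(np.float32)))
now()"
```

```text
stage tcp [0.0159 0.0456 0.0534] F stage [-10.4  -1.9  15.6] t 43.3
tool axes in stage
 [[-0.973  0.002  0.232]
 [-0.002  1.    -0.017]
 [-0.232 -0.017 -0.973]]
j [-0.3   0.49 -0.14  2.04  0.48  0.47  0.57]
top mouth 0.58 [0.0537 0.0307 0.093 ]
top stopper 0.54 [0.0504 0.0155 0.075 ]
top panel 0.96 [0.0216 0.046  0.054 ]
top rack 0.64 [0.0386 0.0453 0.013 ]
top stop 0.58 [0.054  0.1403 0.013 ]
top fence 0.97 [ 0.0902 -0.0101  0.013 ]
side stopper 0.71 [-0.0246 -0.365   0.075 ]
side rack_end 0.78 [0.0633 0.1226 0.023 ]
side rack_back 0.73 [0.0316 0.082  0.023 ]
side panel 0.6 [-0.1505  0.197   0.054 ]
side rack 0.88 [0.0365 0.0416 0.013 ]
side fence 0.78 [ 0.0917 -0.0024  0.013 ]
wrist mouth 0.52 [-0.0512  0.0254  0.093 ]
wrist rack 0.75 [0.0442 0.0468 0.013 ]
wrist stop 0.84 [0.0547 0.1413 0.013 ]
rack rect ((242.12338256835938, 188.7869415283203), (56.111602783203125, 12.829336166381836), 7.696051120758057)
fence rect ((258.5810852050781, 183.51351928710938), (126.916015625, 9.041943550109863), 9.462322235107422)
stage tcp [0.0159 0.0457 0.0534] F stage [-10.8  -1.2  16. ] t 44.8
tool axes in stage
 [[-0.973  0.002  0.232]
 [-0.002  1.    -0.017]
 [-0.232 -0.017 -0.973]]
j [-0.3   0.49 -0.14  2.04  0.48  0.47  0.57]
```

The push holds steadily, with the rack against the fence. I briefly push harder to make sure it is square, then relax to about 15 N.

Call:
carry_out --claw '[0,0,0,0]' --delta_pos '[[-0.1,0,0.02],[-0.1,0,0.03],[0,0,0],[0,0,0]]' --angular '[[0,0,0],[0,0,0],[0,0,0],[0,0,0]]'

```text
clock: 45.2
position: [0.5666, 0.1294, 0.0532]
ee_rot: [0.248, 2.901, -0.056]
force: [-20.3, 2.9, 23.4]
width: 0.003
gripper_force: 15.5
```

Call:
carry_out --claw '[0,0,0,0,0]' --delta_pos '[[0.08,0,-0.03],[0.08,0,-0.03],[0,0,0],[0,0,0],[0,0,0]]' --angular '[[0,0,0],[0,0,0],[0,0,0],[0,0,0],[0,0,0]]'

```text
clock: 45.7
position: [0.5663, 0.1294, 0.0534]
ee_rot: [0.249, 2.899, -0.055]
force: [-12.3, 1.4, 15.2]
width: 0.007
gripper_force: 9.8
```

```bash
python3 -c "
from sg import *
now()
p=arm.get_image('top'); g0=cv2.imread('pics/top0.png',0); g=cv2.cvtColor(p['frame'],cv2.COLOR_RGB2GRAY)
def ang(g,c):
    u0,v0=c
    for nm,rng,cols in(('low',range(v0,v0+28),range(u0-24,u0+25)),):
        pts=[]
        for u in cols:
            col=g[v0+4:v0+28,u].astype(float); d=np.diff(col); k=d.argmin()
            if d[k]<-25:
                pts.append((u,v0+4+k+.5))
        pts=np.array(pts,np.float32); vx,vy,x,y=cv2.fitLine(pts,cv2.DIST_HUBER,0,.01,.01).ravel(); print(nm,len(pts),'angle',round(float(np.arctan2(vy,vx)),4))
ang(g0,(253,209))
for c in((241,187),(241,185)): ang(g,c)
"
```

```text
stage tcp [0.016  0.0457 0.0534] F stage [-12.3  -0.7  15.2] t 45.7
tool axes in stage
 [[-0.973  0.002  0.232]
 [-0.002  1.    -0.017]
 [-0.232 -0.018 -0.973]]
j [-0.3   0.49 -0.14  2.04  0.48  0.47  0.57]
low 49 angle 0.0532
low 5 angle 0.0946
low 6 angle 0.1299
```

```bash
python3 -c "
from sg import *
print(arm.sign_off())"
```

```text
the job is handed in; nothing more can be done
None
```

The stopper is in the open vial and released, and the rack is against the fence and stop. I handed the job in at about 46 s with the fingers still pushing on the panel: about 15 N down and 12 N toward the fence. The judge returned no verdict, and I inferred the final squareness from the rack not shifting under a harder push, since the arm blocked the top view.

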